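# Bolt down the leak-test chamber

## Task

A bottle sample lies in the leak-test chamber, whose lid stands open. Close the lid and lock it: with its bolt drawn back clear of the keeper, press the lid down against its sprung buffers until the bolt finds the keeper's slot, slide the bolt fully home without ramming it against the keeper, and turn its T-handle down into the locking notch. Leave the standing bottle beside the chamber where it stands.

Things in the scene. Friction and masses are not known exactly. Their poses are not given: they have to be found in the camera images.
- chamber: grey metal box, fixed, 140 (x) x 200 (y) x 84 mm high, walls 12 mm, open on top; origin under its centre on the bench; x towards the lid's hinge side, -x is the front with the bolt, y along the bolt towards the keeper, z up. Two sprung buffers in the front corners of the rim push the lid up (pressing it right down takes about 20 N at the handle)
- keeper: slotted steel bracket on the chamber's +y wall that carries the keeper block; origin on the bench below the block's middle, at chamber (-48, 115, 0) mm. The block: faces at chamber y 108 and 122, a through slot along y 20 mm wide and 17 high, 17 mm of steel below and 11 above it. The slot's height is set by hand: its centre is 107 to 119.5 mm above the bench, not measured, to be felt with the bolt
- lid (a joint): hinge of the aluminium lid (144 x 198 x 8 mm), rad: 0 flat down on the seal, grows as its front edge rises. Hinge line parallel to chamber y through chamber (78, 0, 90) mm. A stiff hinge: it stays where it is left, but the buffers lift it back to about 0.13 when it is let go lower. Bolted, it rests between 0.01 and 0.13, as the keeper has it
- bolt (a joint): travel of the bolt on the lid, m: 0 drawn back, 0.040 fully home (end stop), towards chamber +y; takes about 2 N. Round steel rod, diameter 14, length 194 mm, along y, its axis 126 mm from the hinge line and 16 mm above it (square to the lid), so 106 mm above the bench with lid at 0. Drawn its nose is at chamber y 96; beyond 0.010 it would strike the keeper's top as the lid comes down
- stem (a joint): turn of the bolt's handle about the bolt's axis, rad: 0 square to the lid, grows as it swings down to the front, end stop 1.25. A notched rail in front of the bolt lets the handle down only with the bolt drawn right back or fully home (notches 15 mm wide, stem 10 mm); keep it below 0.5 to slide the bolt
- handle (a point): centre of the black T-handle on the stem: a cylinder lying along chamber y, diameter 24, length 34 mm, flat ends, 44 mm from the bolt's axis; at chamber y -45 mm with the bolt drawn, -5 mm home. Pinched by its two ends, across y, it can be pressed, slid and pivoted between the finger pads
- bolt_nose (a point): centre of the bolt's square-cut nose end face; it enters the slot from up to about 1.5 mm above or below its centre
- makeup_bottle: white bottle with blue label and cap, 58 mm across, 130 mm high, standing loose to the right (-y) of the chamber, the next sample; origin under its centre

How it is judged:
On the way, in this order (a step that is already met when the one before it is completed fails the run):
1. the lid is brought down onto its buffers (value of joint lid below 0.14 rad), for 0.1 s.
2. with the lid down, the bolt is home in the keeper (value of joint bolt above 0.036 m and value of joint lid below 0.15 rad), for 0.1 s.
At the end, for the whole second after the job is handed in: the lid is held down by the bolt (lid joint below 0.15 rad), the bolt is fully home in the keeper (joint above 0.036 of 0.040 m), its handle is turned down in the notch (stem joint above 1.0 rad), and the standing bottle is at rest (all of step 2 and value of joint stem above 1 rad and linear speed of makeup_bottle below 0.02 m/s); the robot touches nothing.
It fails at once if the standing bottle is shifted more than 30 mm or tipped (distance of makeup_bottle from where it was at the start of the episode above 0.03 m or angle between makeup_bottle's own z axis and vertical above 0.4 rad).
It fails at once if the bolt is rammed against the keeper (contact force between keeper and anything else above 50 N).
It also fails if it takes over 58 s, if anything falls off the work surface, if the arm or the gripper's body presses on something with over 40 N, if the wrist force passes 120 N, or if a joint passes its speed limit or range.

## Robot

A 6-joint arm with a two-finger parallel gripper is mounted at the origin on a cart in front of the work surface, level with it; the furniture and walls round the work are solid. World frame = base frame: x ahead of the robot, y to its left, z up, the work surface at z = 0. Lengths are in m, angles in rad, forces in N, time in s.
With the tool pointing down it reaches from about 0.25 to 0.85 m from the base axis. Payload 12.5 kg.
Tool frame: the origin (TCP) lies between the finger pads; the fingertips stand 19 mm ahead of it and the grasp point (between the pads) is the TCP; x points along the fingers, y is the direction in which the jaws open and shut, and the axes are right-handed (so a half turn about x gives the same grasp; the last joint's range is limited). The gripper opens to 93 mm and grips with 3 to 60 N. Pads are 15 mm wide; open, the fingers measure 128 mm over their backs; the gripper's body (75 mm by 188 mm) begins 65 mm behind the grasp point.
Start: joints at [1.089, 0.351, 1.652, -0, 1.139, -0.085], TCP at [0.213, 0.507, 0.238] pointing down, gripper open.
Joint ranges: [-2.75, 2.75], [-0.79, 2.1], [0.01, 2.65], [-1.57, 4.71], [0.07, 3.14], [-2.87, 2.87]. Speed limits (rad/s): [2.22, 2.22, 2.79, 3.14, 3.14, 3.14].

## Interface

Orientations are given as a unit quaternion [x, y, z, w].
In Python, from cell import arm, optics gives the robot as it stands.
- The arm moves only by the tool drive_tool, never from a script. Its argument "steps" is a list of rows, each a list of 6 numbers: the shift along the world's x, y, z in cm, then the turn, a rotation vector about the world's x, y, z in rad. In form: [[tx, ty, tz, ax, ay, az], ...]. A call has 1 to 12 rows; each row is the pose to reach, as a shift and turn from the pose commanded when the call began; what a row does not reach only later rows make up. A row lasts 1/12 s, in which the tool goes at most 41.7 mm and 7.16 degrees, less where a joint would pass 70% of its speed; a pose out of reach is approached as far as the arm can. A call with a gripper value outside its range is refused whole. "grip" is the finger opening in cm, from 0 to 9.3, set as the call begins (left out, the last holds). The fingers move at their own pace and stop on an object; the grip force is fixed at half the most. Time passes only in rows, so rows that repeat a pose let the fingers close. It gives the time, the measured TCP pose, the force and the opening at its end, in the units of the state.
- arm.get_state(): the state, without advancing time (a new reading comes with each control period).
- optics.camera(name): name is "scene" or "top" or "wrist"; returns a dict with "image" (480x640x3 uint8, blue, green, red), "fx", "fy", "cx", "cy" (pixels), "D" ([k1, k2, p1, p2, k3] as OpenCV has them; the pictures are not rectified), "eye" and "rotation" of the camera in the world; the wrist camera has in their place "T_tool_cam" (4x4, takes a point from camera to tool coordinates, whose origin is the TCP and whose axes are the tool frame's). Camera axes: x right, y up, looking along -z (the intrinsics and any distortion apply to the point x, -y, -z); pixel columns grow to the right and rows downward; lengths in m; the calibration is good to about 2 mm. A picture is of the moment at which its call begins: read the wrist's pose just before it. There is no depth.
- arm.finish_job(): hands the job in, once; it reports no verdict.
The state is a dict: "time": time; "qpos": joint angles; "qvel": joint speeds; "tau": joint torques, N m; "position": TCP position; "eef_rot": TCP orientation; "contact_force": force on the tool from outside, world axes, zero at the start; "moment": the same for the moment, N m; "grip_width": opening from 0.0 (shut) to 1.0 (fully open).
Only numpy, scipy, OpenCV 4.12 (cv2) and the standard library are available. Lean on these libraries where they do the work, as an engineer would, in place of code of your own. Each camera call takes 0.05 s, during which the arm holds its last target.

## Working session

There is one attempt and no reset: what is moved stays moved. The work goes in short steps, Python scripts to look and compute and a tool call to move; the robot and the scene stay as the last step left them, time stands still between calls to the robot, and variables do not carry over. Pictures are saved under pics/ and viewed, and the job is handed in when it is done.

Besides the shell and the picture viewer there is one more tool, called after "Call:" as name(argument=value, ...) on one line, values as JSON. drive_tool: Moves the arm, as the interface text tells. Its arguments: {"type":"object","properties":{"steps":{"type":"array"},"grip":{"type":"number"}},"required":["steps"]}

```bash
ls; mkdir -p pics; python3 - <<'E'
from cell import arm, optics
import cv2,json
s=arm.get_state(); print(s)
for n in ("scene","top","wrist"):
    c=optics.camera(n); cv2.imwrite(f"pics/{n}0.png",c["image"])
    print(n,{k:v for k,v in c.items() if k!="image"})
E
```

```text
pics
{'time': 0.0, 'qpos': array([ 1.08939707e+00,  3.51233707e-01,  1.65241234e+00, -2.02718637e-05,
        1.13911967e+00, -8.45644847e-02]), 'qvel': array([-0.00065206,  0.00222291,  0.00020797,  0.00176978,  0.00048923,
       -0.00019743]), 'tau': array([-2.49942634e-03, -4.97314274e+01, -2.85253018e+01,  6.98639592e-02,
        2.57056364e-02, -1.17613340e-04]), 'position': array([0.21238822, 0.50698709, 0.23710728]), 'eef_rot': array([ 0.13898046,  0.69334321, -0.13978058,  0.6931241 ]), 'contact_force': array([-0.26829138,  0.07958185, -0.15274124]), 'moment': array([ 0.00268372,  0.01013749, -0.06325639]), 'grip_width': 1.0024303183249446}
scene {'fx': 552.8115610399614, 'fy': 552.8115610399614, 'cx': 314.5017392809243, 'cy': 240.01002329196606, 'D': array([0.04403139, 0.        , 0.        , 0.        , 0.        ]), 'eye': array([-0.01569946,  0.36464558,  0.50223348]), 'rotation': array([-0.24423085,  0.45504405,  0.75889944, -0.39668356])}
top {'fx': 461.114770897367, 'fy': 461.114770897367, 'cx': 319.94201436978403, 'cy': 245.42501832814258, 'D': array([-0.02955666,  0.        ,  0.        ,  0.        ,  0.        ]), 'eye': array([ 0.53335372, -0.03330503,  0.9483143 ]), 'rotation': array([ 0.03634699, -0.02174148, -0.70155795,  0.71135269])}
wrist {'fx': 356.5991084469945, 'fy': 356.5991084469945, 'cx': 324.31850444274545, 'cy': 235.8842724844454, 'D': array([-0.06468863,  0.        ,  0.        ,  0.        ,  0.        ]), 'T_tool_cam': array([[ 5.95463099e-04,  2.86800125e-01, -9.57990258e-01,
        -1.46033692e-01],
       [ 9.99999602e-01,  4.66169728e-04,  7.61135504e-04,
         1.13043600e-03],
       [ 6.64879815e-04, -9.57990329e-01, -2.86799733e-01,
        -8.05581698e-02],
       [ 0.00000000e+00,  0.00000000e+00,  0.00000000e+00,
         1.00000000e+00]])}
```

View pics/scene0.png

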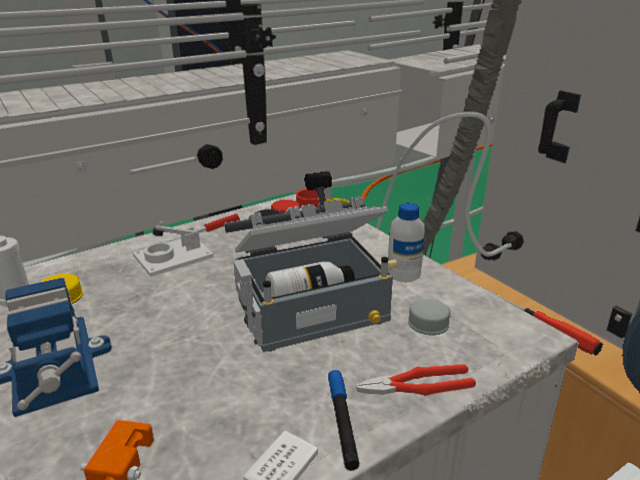

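View pics/top0.png

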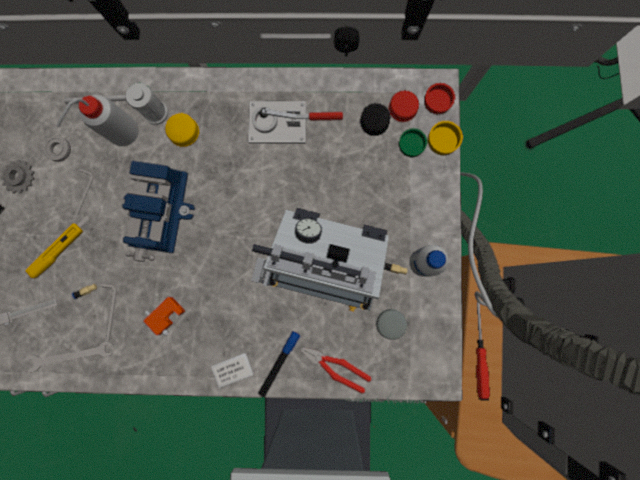

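View pics/wrist0.png

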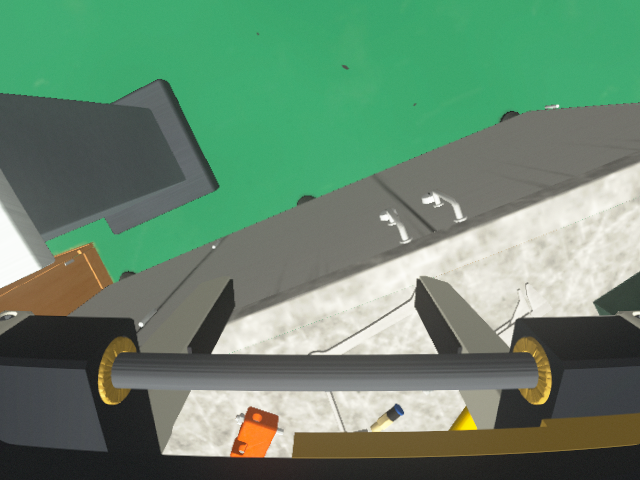

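The chamber sits around (325,270) in the top view and (315,290) in the scene view. The lid is open with the T-handle near (318,182) in scene, and the bottle is at its right. I'll zoom in for corners.

```bash
python3 - <<'E'
import cv2
a=cv2.imread("pics/scene0.png")[160:360,220:430]; cv2.imwrite("pics/sz.png",cv2.resize(a,None,fx=3.8,fy=3,interpolation=2) if 0 else cv2.resize(a,None,fx=3,fy=3,interpolation=cv2.INTER_CUBIC))
a=cv2.imread("pics/top0.png")[195:345,240:460]; cv2.imwrite("pics/tz.png",cv2.resize(a,None,fx=3.6,fy=3.6,interpolation=cv2.INTER_CUBIC))
E
```

```text
(no output)
```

View pics/sz.png

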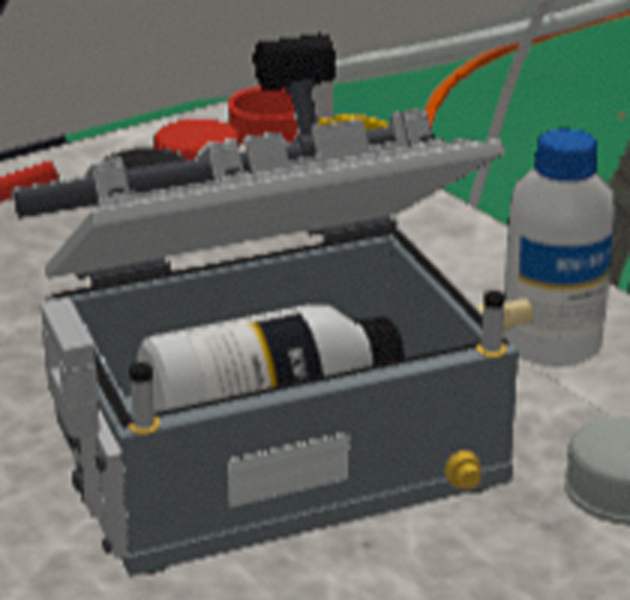

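View pics/tz.png

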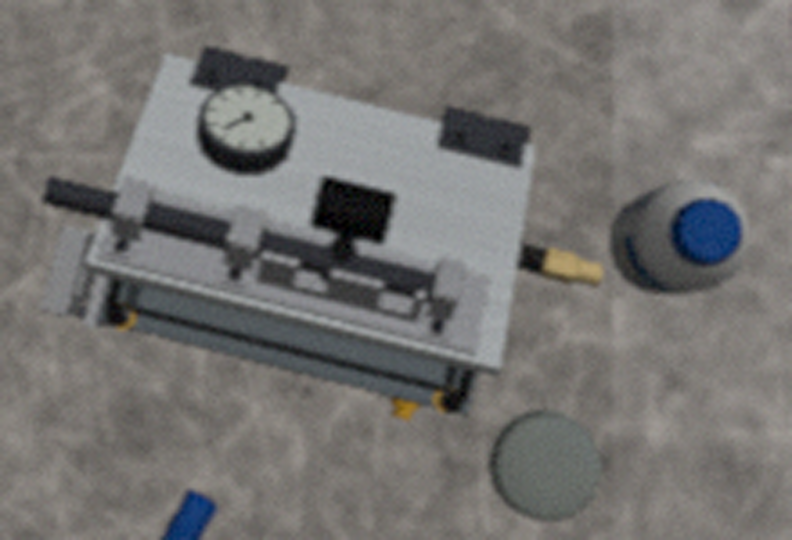

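```bash
cat > h.py <<'E'
import numpy as np, cv2
from scipy.spatial.transform import Rotation as R
from cell import arm, optics
def cam(n):
    if n=="wrist": s=arm.get_state()
    c=optics.camera(n)
    if n=="wrist":
        Rt=R.from_quat(s["eef_rot"]).as_matrix(); T=c["T_tool_cam"]
        c["eye"]=s["position"]+Rt@T[:3,3]; c["Rm"]=Rt@T[:3,:3]
    else: c["Rm"]=R.from_quat(c["rotation"]).as_matrix()
    c["K"]=np.array([[c["fx"],0,c["cx"]],[0,c["fy"],c["cy"]],[0,0,1.]])
    return c
def ray(c,p):
    u=cv2.undistortPoints(np.array([[p]],float),c["K"],c["D"])[0,0]
    d=c["Rm"]@np.array([u[0],-u[1],-1.]); return c["eye"],d/np.linalg.norm(d)
def onz(c,p,z):
    e,d=ray(c,p); return e+d*(z-e[2])/d[2]
def tri(*rs):
    A=0;b=0
    for e,d in rs:
        P=np.eye(3)-np.outer(d,d);A=A+P;b=b+P@e
    x=np.linalg.solve(A,b); return x,[np.linalg.norm((np.eye(3)-np.outer(d,d))@(x-e)) for e,d in rs]
def proj(c,X):
    q=(np.atleast_2d(X)-c["eye"])@c["Rm"]; q=q*[1,-1,-1]
    return cv2.projectPoints(q,np.zeros(3),np.zeros(3),c["K"],c["D"])[0][:,0]
E
python3 - <<'E'
from h import *
np.set_printoptions(precision=4,suppress=True)
S=cam("scene");T=cam("top")
sz=lambda x,y:(220+x/3,160+y/3); tz=lambda x,y:(240+x/3.6,195+y/3.6)
print("FL",onz(S,sz(122,437),.084),"FR",onz(S,sz(517,350),.084))
print("botFL",onz(S,sz(130,572),0),"FR",onz(S,sz(512,482),0))
print("top FL",onz(T,tz(100,325),.084),"FR",onz(T,tz(468,412),.084))
print("handle",tri(ray(S,sz(295,62)),ray(T,tz(353,210))))
print("lid R top",tri(ray(S,sz(500,148)),ray(T,tz(500,366))))
print("lid L ",tri(ray(S,sz(50,270)),ray(T,tz(90,264))))
print("nose ",tri(ray(S,sz(18,203)),ray(T,tz(47,190))))
print("bottle cap ",tri(ray(S,sz(567,140)),ray(T,tz(708,231))))
E
```

```text
FL [0.528  0.0828 0.084 ] FR [ 0.4823 -0.1079  0.084 ]
botFL [0.538 0.078 0.   ] FR [ 0.4881 -0.1158  0.    ]
top FL [0.5283 0.0817 0.084 ] FR [ 0.4863 -0.1097  0.084 ]
handle (array([ 0.5811, -0.0473,  0.2138]), [np.float64(0.0007154629876283424), np.float64(0.0007154629876285182)])
lid R top (array([ 0.5124, -0.1165,  0.1767]), [np.float64(0.0004949236912532807), np.float64(0.0004949236912533566)])
lid L  (array([0.5619, 0.0855, 0.1532]), [np.float64(0.008433538924596534), np.float64(0.008433538924596633)])
nose  (array([0.5908, 0.0947, 0.1775]), [np.float64(0.0009849543337573402), np.float64(0.0009849543337572776)])
bottle cap  (array([ 0.5784, -0.2243,  0.1279]), [np.float64(0.0010512238674168465), np.float64(0.0010512238674167135)])
```

```bash
python3 - <<'E'
from h import *
np.set_printoptions(precision=4,suppress=True)
s=arm.get_state();M=R.from_quat(s["eef_rot"]).as_matrix();print(M)
psi=-np.arctan2(.0445,.191)
for sg in(1,-1):
    Y=sg*np.array([-np.sin(psi),np.cos(psi),0]);X=np.array([0,0,-1.]);G=np.c_[X,Y,np.cross(X,Y)]
    print(sg,psi,R.from_matrix(G@M.T).as_rotvec(),G)
print(s["position"])
E
```

```text
[[-0.0003  0.3865  0.9223]
 [-0.0005  0.9223 -0.3865]
 [-1.     -0.0006 -0.0001]]
1 -0.22890088967409206 [ 0.0005 -0.0002  0.1679] [[ 0.      0.2269  0.9739]
 [ 0.      0.9739 -0.2269]
 [-1.      0.      0.    ]]
-1 -0.22890088967409206 [-0.0003 -0.0008 -2.9737] [[ 0.     -0.2269 -0.9739]
 [ 0.     -0.9739  0.2269]
 [-1.     -0.      0.    ]]
[0.2125 0.5071 0.2374]
```

Call:
drive_tool(steps=[[2,-3,1.5,0,0,0.02],[4,-6,3,0,0,0.04],[6,-9,4.5,0,0,0.06],[8,-12,6,0,0,0.08],[10,-15.5,7,0,0,0.1],[12,-19,8,0,0,0.12],[14,-22.5,8,0,0,0.14],[16,-26,8,0,0,0.168],[18,-29,8,0,0,0.168],[20.5,-32.5,8,0,0,0.168],[22.5,-35.5,8,0,0,0.168],[23.8,-37.5,8,0,0,0.168]])

```text
time: 1.25
position: [0.4518, 0.1296, 0.3177]
eef_rot: [0.081, 0.702, -0.081, 0.703]
contact_force: [0.2, 0.4, 0.3]
grip_width: 0.999
```

```bash
python3 - <<'E'
from h import *
c=cam("wrist");cv2.imwrite("pics/w1.png",c["image"]);print(arm.get_state()["position"],c["eye"])
import pickle;pickle.dump(c,open("w1.pkl","wb"))
E
```

```text
[0.45311873 0.12781122 0.31751329] [0.37382969 0.14918001 0.46368094]
```

View pics/w1.png

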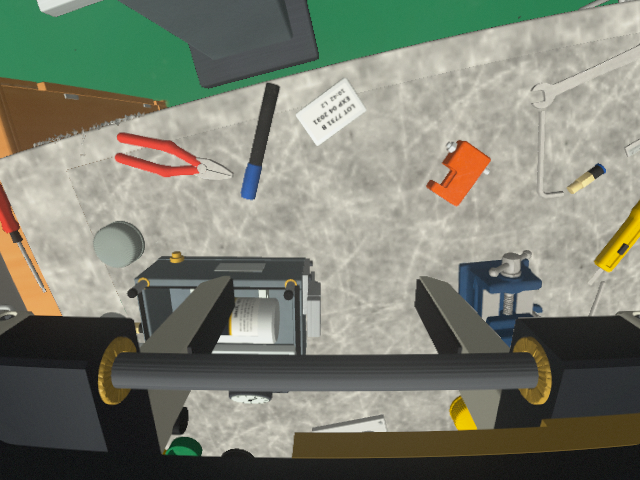

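```bash
python3 - <<'E'
import cv2
a=cv2.imread("pics/w1.png")[240:370,260:340]; cv2.imwrite("pics/w1z.png",cv2.resize(a,None,fx=4.6,fy=4.6,interpolation=cv2.INTER_CUBIC))
a=cv2.imread("pics/scene0.png")[245:355,225:290]; cv2.imwrite("pics/sz2.png",cv2.resize(a,None,fx=5,fy=5,interpolation=cv2.INTER_CUBIC))
E
```

```text
(no output)
```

View pics/w1z.png

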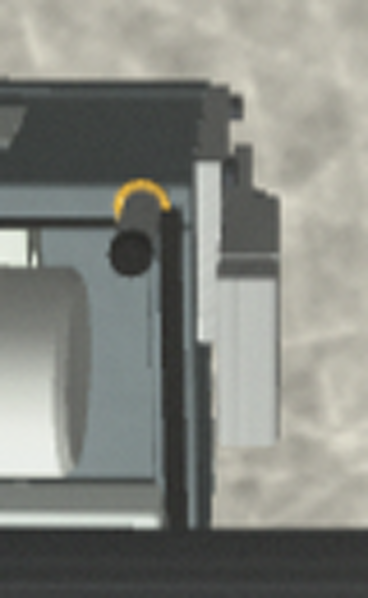

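View pics/sz2.png

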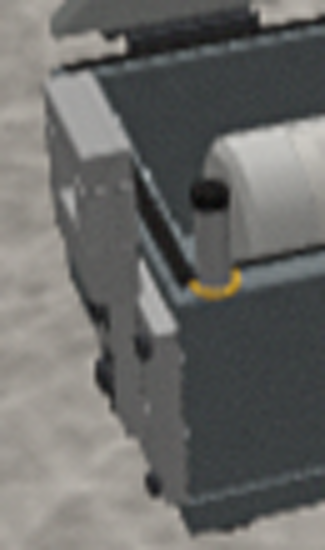

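```bash
python3 - <<'E'
from h import *
import pickle
np.set_printoptions(precision=4,suppress=True)
W=pickle.load(open("w1.pkl","rb"));S=cam("scene")
C=np.array([.574,-.029]);psi=-.2289
def ch(x):
    d=x[:2]-C;X=np.array([np.cos(psi),np.sin(psi)]);Y=np.array([-np.sin(psi),np.cos(psi)]);return d@X,d@Y,x[2]
f=lambda x,y:(225+x/5,245+y/5);g=lambda x,y:(260+x/4.6,240+y/4.6)
for n,a,b in(("of",(90,158),(280,276)),("if",(132,145),(219,276)),("ob",(48,78),(280,446))):
    X,e=tri(ray(S,f(*a)),ray(W,g(*b)));print(n,X,ch(X),e)
# chamber rim corner front +y outer
X,e=tri(ray(S,f(185,333)),ray(W,g(194,160)));print(X,ch(X),e)
for p in((194,160),(208,84)):print(ch(onz(W,g(*p),.084)))
E
```

```text
of [0.5342 0.1049 0.1341] (np.float64(-0.06910078271642456), np.float64(0.12137627644035018), np.float64(0.13405947295842843)) [np.float64(0.0026764856212221767), np.float64(0.002676485621222187)]
if [0.5315 0.0928 0.1348] (np.float64(-0.06902318040467821), np.float64(0.10901167756360823), np.float64(0.13484321817168285)) [np.float64(0.0014497009487149219), np.float64(0.001449700948714866)]
ob [0.5762 0.0951 0.1347] (np.float64(-0.026040662613132256), np.float64(0.12130809360422924), np.float64(0.13465046802893874)) [np.float64(0.0025383807515955248), np.float64(0.002538380751595474)]
[0.5264 0.0843 0.076 ] (np.float64(-0.07206443561110024), np.float64(0.09956277947785705), np.float64(0.07598429968702697)) [np.float64(0.0018915830267720011), np.float64(0.0018915830267720705)]
(np.float64(-0.07487009076120428), np.float64(0.10191877918319338), np.float64(0.08400000000000002))
(np.float64(-0.09510295443840512), np.float64(0.10578760362733199), np.float64(0.08400000000000002))
```

Call:
drive_tool(steps=[[2.2,-3,0,0,0,0],[4.4,-6,0,0,0,0],[6.6,-9,0,0,0,0],[8.8,-12,0,0,0,0],[11,-15,0,0,0,0],[12.8,-17.5,0,0,0,0],[12.8,-17.5,-2,0,0,0],[12.8,-17.5,-4,0,0,0],[12.8,-17.5,-5,0,0,0],[12.8,-17.5,-5,0,0,0]])

```text
time: 2.18
position: [0.5775, -0.042, 0.2654]
eef_rot: [0.081, 0.704, -0.08, 0.701]
contact_force: [-0.3, 0.7, -0.4]
grip_width: 1.001
```

```bash
python3 - <<'E'
from h import *
c=cam("wrist");cv2.imwrite("pics/w2.png",c["image"]);c=cam("scene");cv2.imwrite("pics/s2.png",cv2.resize(c["image"][100:330,180:440],None,fx=2.6,fy=2.6));print(arm.get_state()["position"])
E
```

```text
[ 0.57857374 -0.04212909  0.26827932]
```

View pics/w2.png

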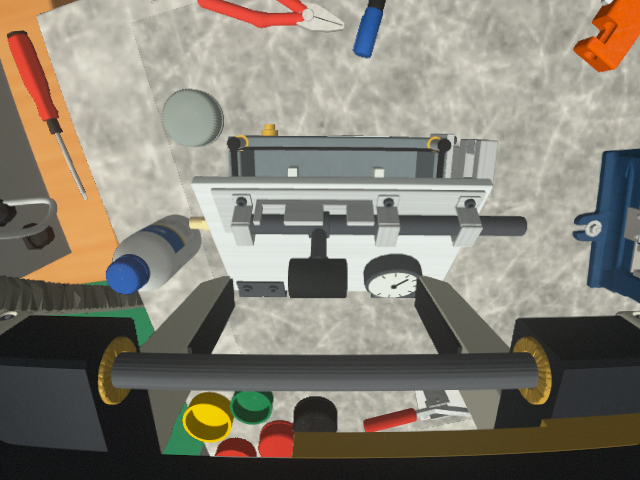

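View pics/s2.png

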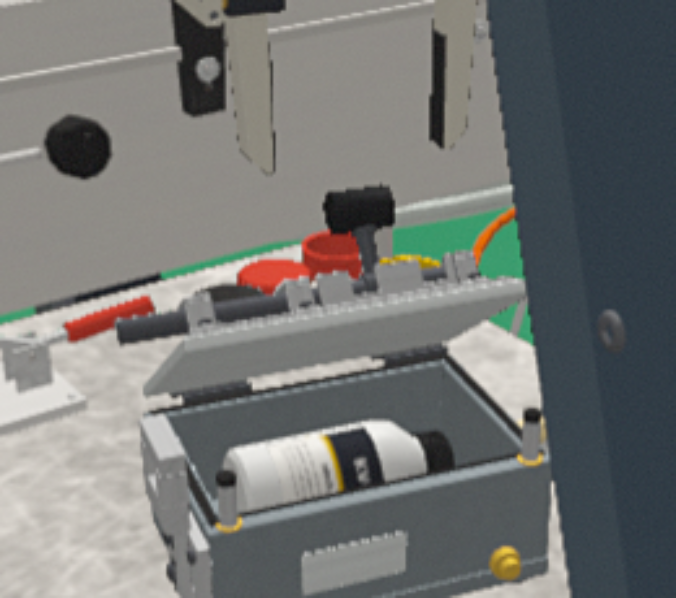

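Call:
drive_tool(steps=[[0.3,-0.4,-1,0,0,0],[0.3,-0.4,-3,0,0,0],[0.3,-0.4,-4.5,0,0,0],[0.3,-0.4,-5.3,0,0,0],[0.3,-0.4,-5.3,0,0,0],[0.3,-0.4,-5.3,0,0,0]], grip=6)

```text
time: 2.78
position: [0.5818, -0.0467, 0.2151]
eef_rot: [0.081, 0.702, -0.081, 0.703]
contact_force: [0.6, 0.6, 0.7]
grip_width: 0.656
```

Call:
drive_tool(steps=[[0,0,0,0,0,0],[0,0,0,0,0,0],[0,0,0,0,0,0],[0,0,0,0,0,0],[0,0,0,0,0,0],[0,0,0,0,0,0]], grip=2.5)

```text
time: 3.28
position: [0.5817, -0.0468, 0.215]
eef_rot: [0.081, 0.702, -0.081, 0.703]
contact_force: [0.2, -0.2, 2.5]
grip_width: 0.362
```

```bash
python3 - <<'E'
from h import *
c=cam("scene");cv2.imwrite("pics/s3.png",cv2.resize(c["image"][100:330,180:440],None,fx=2.6,fy=2.6));s=arm.get_state();print(s["position"],s["contact_force"],s["grip_width"])
c=cam("wrist");cv2.imwrite("pics/w3.png",c["image"])
E
```

```text
[ 0.58168817 -0.04679212  0.21496738] [-0.01931297 -0.49503049  2.37268433] 0.3620241033490339
```

View pics/s3.png

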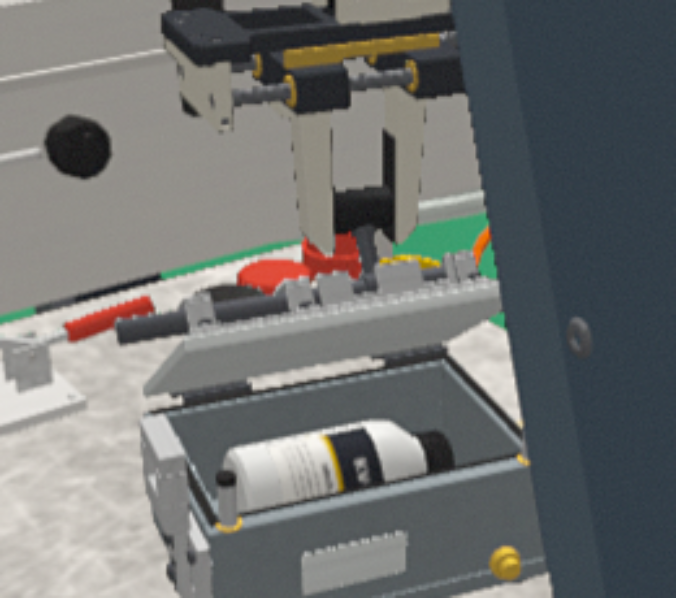

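View pics/w3.png

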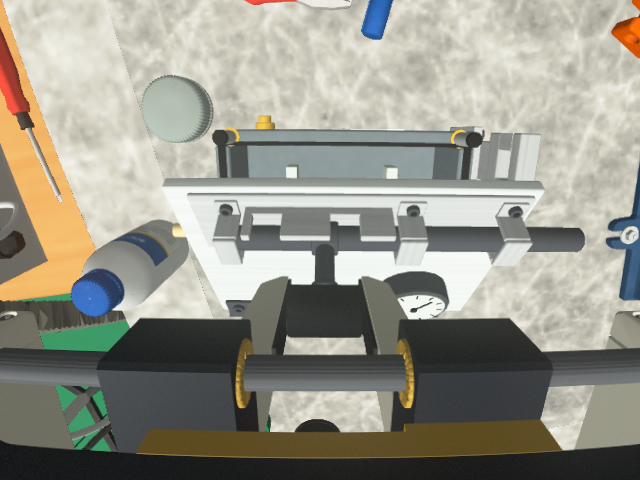

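Call:
drive_tool(steps=[[-0.1,-0.45,0,0,0,0],[-0.21,-0.91,0,0,0,0],[-0.32,-1.36,0,0,0,0],[-0.42,-1.82,0,0,0,0],[-0.53,-2.27,0,0,0,0],[-0.64,-2.73,0,0,0,0],[-0.64,-2.73,0,0,0,0],[-0.64,-2.73,0,0,0,0]])

```text
time: 4.05
position: [0.5749, -0.0748, 0.2146]
eef_rot: [0.081, 0.703, -0.081, 0.702]
contact_force: [-1.2, -1.3, 3.5]
grip_width: 0.361
```

```bash
python3 - <<'E'
from h import *
c=cam("wrist");cv2.imwrite("pics/w4.png",c["image"])
th=.647
X=np.array([.9739,-.2269]);Y=np.array([.2269,.9739]);C=np.array([.574,-.029])
for t in (.647,.55,.45,.35,.25,.17,.12,.10,.072):
  x=.078-.126*np.cos(t)+.06*np.sin(t);z=.09+.126*np.sin(t)+.06*np.cos(t)
  print(t,np.round(x,4),C+x*X+(-.0436)*Y,round(z,4))
E
```

```text
0.647 0.0136 [ 0.5773842  -0.07455534] 0.2138
0.55 0.0019 [ 0.56599959 -0.07190294] 0.207
0.45 -0.0094 [ 0.55499301 -0.06933862] 0.1988
0.35 -0.0198 [ 0.54483651 -0.06697235] 0.1896
0.25 -0.0292 [ 0.53563156 -0.06482777] 0.1793
0.17 -0.036 [ 0.52901487 -0.06328621] 0.1705
0.12 -0.0399 [ 0.52523769 -0.0624062 ] 0.1647
0.1 -0.0414 [ 0.52380667 -0.0620728 ] 0.1623
0.072 -0.0434 [ 0.5218815  -0.06162427] 0.1589
```

View pics/w4.png

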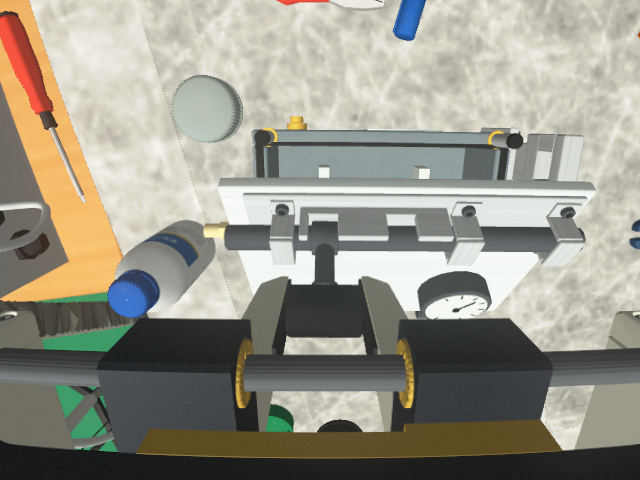

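Call:
drive_tool(steps=[[-0.55,0.13,-0.33,0,0,0],[-1.14,0.27,-0.68,0,0,0],[-1.7,0.4,-1.08,0,0,0],[-2.24,0.52,-1.5,0,0,0],[-2.75,0.64,-1.95,0,0,0],[-3.25,0.76,-2.42,0,0,0],[-3.25,0.76,-2.42,0,0,0]])

```text
time: 4.68
position: [0.5421, -0.0663, 0.1893]
eef_rot: [0.081, 0.702, -0.081, 0.703]
contact_force: [3.3, -2.3, -7.9]
grip_width: 0.364
```

```bash
python3 - <<'E'
from h import *
c=cam("wrist");cv2.imwrite("pics/w5.png",c["image"]);c=cam("scene");cv2.imwrite("pics/s5.png",cv2.resize(c["image"][100:330,180:440],None,fx=2.6,fy=2.6))
s=arm.get_state();print(s["position"],s["contact_force"],s["moment"])
E
```

```text
[ 0.54228325 -0.06634272  0.1896124 ] [ 2.70565847 -2.11093072 -9.01295448] [-0.51352531 -0.75843169 -0.04954976]
```

View pics/w5.png

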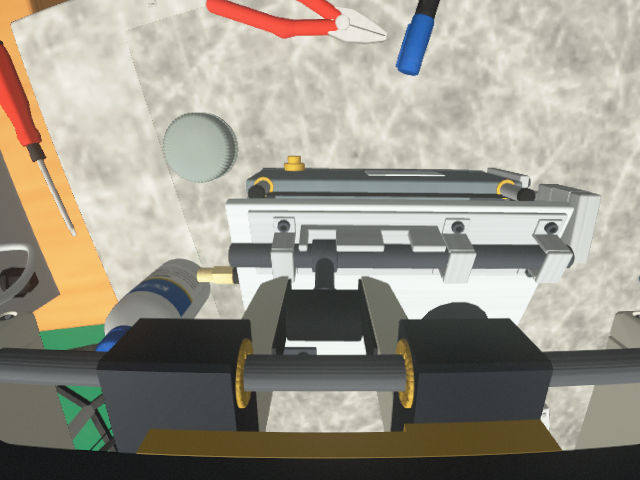

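View pics/s5.png

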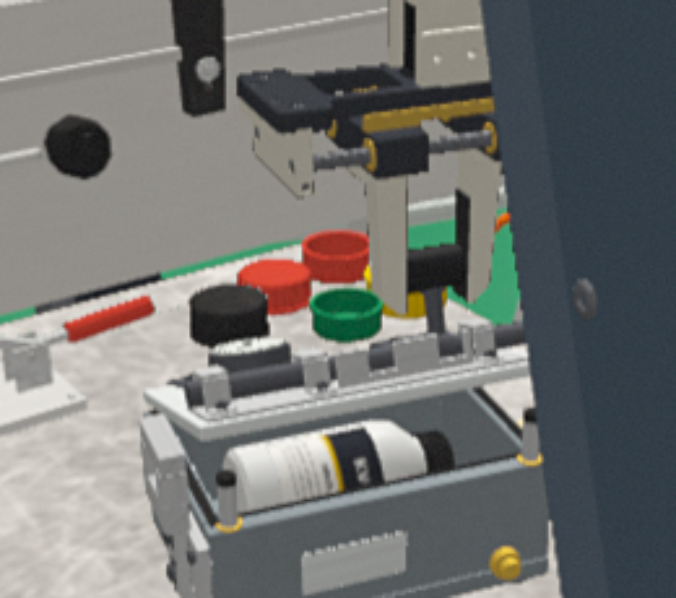

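Call:
drive_tool(steps=[[-0.47,0.11,-0.5,0,0,0],[-0.93,0.21,-1.03,0,0,0],[-1.28,0.3,-1.47,0,0,0],[-1.59,0.37,-1.91,0,0,0],[-1.78,0.41,-2.2,0,0,0],[-1.96,0.45,-2.49,0,0,0],[-1.96,0.45,-2.49,0,0,0],[-1.96,0.45,-2.49,0,0,0]])

```text
time: 5.45
position: [0.5234, -0.0619, 0.1658]
eef_rot: [0.081, 0.702, -0.081, 0.703]
contact_force: [3.8, -1.5, 1.2]
grip_width: 0.364
```

```bash
python3 - <<'E'
from h import *
c=cam("wrist");cv2.imwrite("pics/w6.png",c["image"]);c=cam("scene");cv2.imwrite("pics/s6.png",cv2.resize(c["image"][100:330,180:440],None,fx=2.6,fy=2.6))
s=arm.get_state();print(s["position"],s["contact_force"],s["moment"])
E
```

```text
[ 0.5234119  -0.06194238  0.16582083] [ 4.10276893 -1.83690349  2.92873944] [-0.29419434 -0.94799342  0.02205267]
```

View pics/w6.png

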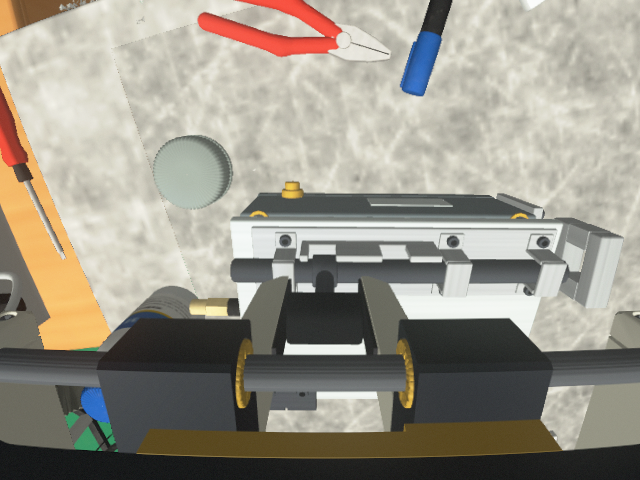

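View pics/s6.png

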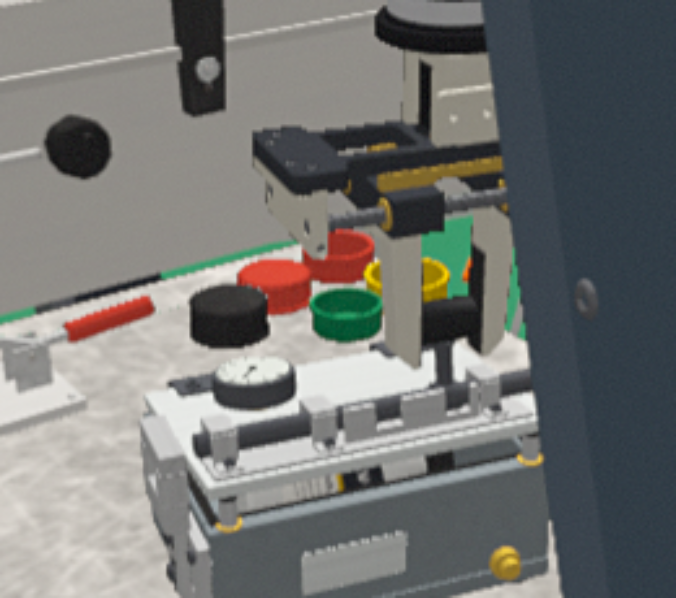

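Call:
drive_tool(steps=[[-0.1,0.03,-0.2,0,0,0],[-0.2,0.05,-0.43,0,0,0],[-0.2,0.05,-0.43,0,0,0],[-0.2,0.05,-0.43,0,0,0]])

```text
time: 5.88
position: [0.5213, -0.0614, 0.1617]
eef_rot: [0.081, 0.702, -0.081, 0.703]
contact_force: [2.7, -2.2, 6.6]
grip_width: 0.365
```

Call:
drive_tool(steps=[[0.06,0.26,0,0,0,0],[0.12,0.52,0,0,0,0],[0.18,0.78,0,0,0,0],[0.18,0.78,0,0,0,0],[0.18,0.78,0,0,0,0]])

```text
time: 6.3
position: [0.5231, -0.0534, 0.1617]
eef_rot: [0.081, 0.702, -0.081, 0.703]
contact_force: [1.9, -0.2, 6.0]
grip_width: 0.364
```

Call:
drive_tool(steps=[[0.01,0.05,0,0,0,0],[0.02,0.1,0,0,0,0],[0.035,0.15,0,0,0,0],[0.05,0.2,0,0,0,0],[0.06,0.25,0,0,0,0],[0.06,0.25,0,0,0,0]])

```text
time: 6.8
position: [0.5237, -0.0512, 0.1617]
eef_rot: [0.081, 0.702, -0.081, 0.703]
contact_force: [2.4, -2.0, 6.7]
grip_width: 0.365
```

Call:
drive_tool(steps=[[0.01,0.04,0,0,0,0],[0.02,0.08,0,0,0,0],[0.03,0.12,0,0,0,0],[0.03,0.12,0,0,0,0]])

```text
time: 7.13
position: [0.5238, -0.0507, 0.1617]
eef_rot: [0.08, 0.702, -0.081, 0.703]
contact_force: [0.1, -7.9, 6.6]
grip_width: 0.363
```

Call:
drive_tool(steps=[[-0.01,0,-0.025,0,0,0],[-0.02,0,-0.05,0,0,0],[-0.035,0.01,-0.075,0,0,0],[-0.047,0.01,-0.1,0,0,0],[-0.047,0.01,-0.1,0,0,0]])

```text
time: 7.55
position: [0.5237, -0.0507, 0.1613]
eef_rot: [0.08, 0.702, -0.081, 0.703]
contact_force: [-0.9, -6.9, 12.1]
grip_width: 0.361
```

Call:
drive_tool(steps=[[-0.01,0,-0.025,0,0,0],[-0.02,0,-0.05,0,0,0],[-0.035,0.01,-0.075,0,0,0],[-0.047,0.01,-0.1,0,0,0],[-0.047,0.01,-0.1,0,0,0]])

```text
time: 7.97
position: [0.5233, -0.0504, 0.1605]
eef_rot: [0.08, 0.702, -0.081, 0.703]
contact_force: [0.1, -5.1, 14.0]
grip_width: 0.364
```

Call:
drive_tool(steps=[[-0.01,0,-0.025,0,0,0],[-0.02,0,-0.05,0,0,0],[-0.035,0.01,-0.075,0,0,0],[-0.047,0.01,-0.1,0,0,0],[-0.047,0.01,-0.1,0,0,0]])

```text
time: 8.38
position: [0.5228, -0.0499, 0.1593]
eef_rot: [0.081, 0.702, -0.081, 0.703]
contact_force: [-0.1, -1.0, 11.5]
grip_width: 0.365
```

Call:
drive_tool(steps=[[0.01,0.05,0,0,0,0],[0.02,0.1,0,0,0,0],[0.035,0.15,0,0,0,0],[0.045,0.2,0,0,0,0],[0.045,0.2,0,0,0,0]])

```text
time: 8.8
position: [0.5233, -0.0478, 0.1593]
eef_rot: [0.081, 0.702, -0.081, 0.703]
contact_force: [-0.6, -2.0, 12.2]
grip_width: 0.366
```

Call:
drive_tool(steps=[[-0.02,0,-0.04,0,0,0],[-0.035,0.01,-0.08,0,0,0],[0,0.16,-0.08,0,0,0],[0.035,0.31,-0.08,0,0,0],[0.07,0.46,-0.08,0,0,0],[0.105,0.61,-0.08,0,0,0],[0.105,0.61,-0.08,0,0,0]])

```text
time: 9.38
position: [0.5244, -0.0415, 0.1586]
eef_rot: [0.081, 0.702, -0.081, 0.703]
contact_force: [1.4, -2.0, 11.6]
grip_width: 0.362
```

Call:
drive_tool(steps=[[0.05,0.21,0,0,0,0],[0.1,0.42,0,0,0,0],[0.15,0.63,0,0,0,0],[0.2,0.84,0,0,0,0],[0.25,1.05,0,0,0,0],[0.29,1.26,0,0,0,0],[0.34,1.45,0,0,0,0],[0.38,1.61,0,0,0,0],[0.38,1.61,0,0,0,0]])

```text
time: 10.13
position: [0.5283, -0.0254, 0.1586]
eef_rot: [0.081, 0.702, -0.081, 0.703]
contact_force: [1.8, -1.0, 12.6]
grip_width: 0.364
```

Call:
drive_tool(steps=[[0.01,0.05,0,0,0,0],[0.02,0.1,0,0,0,0],[0.035,0.15,0,0,0,0],[0.045,0.2,0,0,0,0],[0.045,0.2,0,0,0,0]])

```text
time: 10.55
position: [0.5287, -0.0236, 0.1586]
eef_rot: [0.081, 0.702, -0.081, 0.703]
contact_force: [0.6, -2.2, 10.9]
grip_width: 0.363
```

```bash
python3 - <<'E'
from h import *
c=cam("wrist");cv2.imwrite("pics/w7.png",c["image"]);c=cam("scene");cv2.imwrite("pics/s7.png",cv2.resize(c["image"][100:330,180:440],None,fx=2.6,fy=2.6))
s=arm.get_state();print(s["position"],s["contact_force"],s["moment"])
E
```

```text
[ 0.52868964 -0.02360254  0.15855282] [ 0.8056285  -2.82521818 12.04077112] [-0.40866779 -0.49705696 -0.10686808]
```

View pics/w7.png

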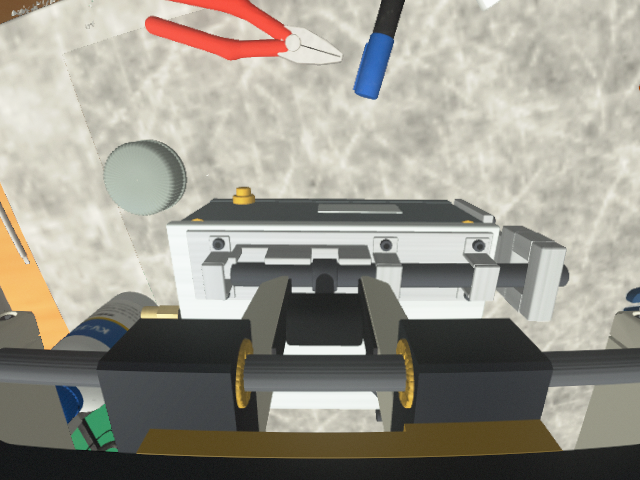

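View pics/s7.png

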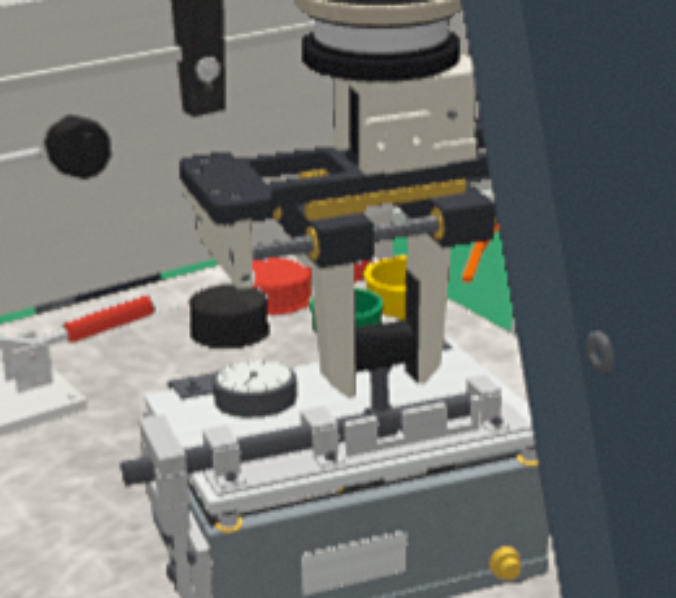

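The bolt's nose stands out beyond the keeper (565,275 in wrist, 125,470 in the scene crop). I'll seat it against the end stop.

Call:
drive_tool(steps=[[0.01,0.04,0,0,0,0],[0.02,0.08,0,0,0,0],[0.03,0.12,0,0,0,0],[0.03,0.12,0,0,0,0]])

```text
time: 10.98
position: [0.5288, -0.0233, 0.1585]
eef_rot: [0.08, 0.702, -0.081, 0.703]
contact_force: [-0.7, -8.8, 12.6]
grip_width: 0.36
```

Call:
drive_tool(steps=[[-0.49,0.07,-0.03,0,0,0],[-0.98,0.18,-0.09,0,0,0],[-1.4,0.27,-0.2,0,0,0],[-1.8,0.37,-0.35,0,0,0],[-2.19,0.46,-0.54,0,0,0],[-2.56,0.54,-0.77,0,0,0],[-2.56,0.54,-0.77,0,0,0]])

```text
time: 11.57
position: [0.5022, -0.0171, 0.1499]
eef_rot: [0.08, 0.703, -0.081, 0.702]
contact_force: [0.1, -4.4, 5.6]
grip_width: 0.359
```

Call:
drive_tool(steps=[[-0.34,0.08,-0.27,0,0,0],[-0.65,0.16,-0.56,0,0,0],[-0.93,0.22,-0.9,0,0,0],[-1.18,0.28,-1.25,0,0,0],[-1.39,0.32,-1.64,0,0,0],[-1.47,0.34,-1.82,0,0,0],[-1.47,0.34,-1.82,0,0,0],[-1.47,0.34,-1.82,0,0,0]])

```text
time: 12.23
position: [0.4867, -0.0134, 0.1312]
eef_rot: [0.081, 0.704, -0.081, 0.701]
contact_force: [-4.1, -2.4, 6.3]
grip_width: 0.362
```

```bash
python3 - <<'E'
from h import *
c=cam("wrist");cv2.imwrite("pics/w8.png",c["image"]);c=cam("scene");cv2.imwrite("pics/s8.png",cv2.resize(c["image"][100:330,180:440],None,fx=2.6,fy=2.6))
s=arm.get_state();print(s["position"],s["contact_force"],s["moment"])
E
```

```text
[ 0.48670737 -0.0134211   0.13126082] [-3.82514934 -2.20311618  5.82498828] [-0.36874307  0.39820815 -0.02033588]
```

View pics/w8.png

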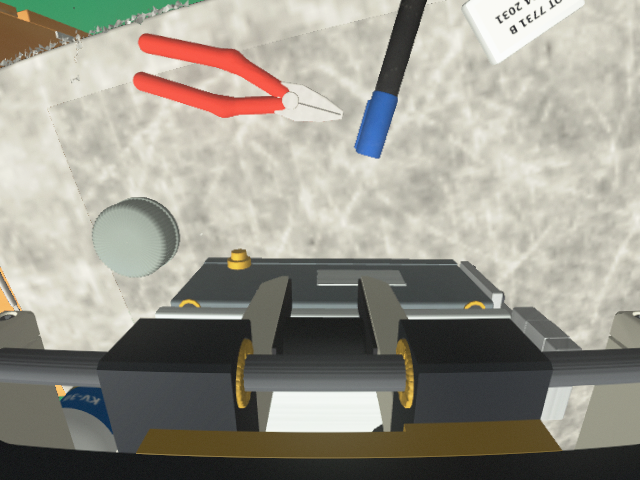

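View pics/s8.png

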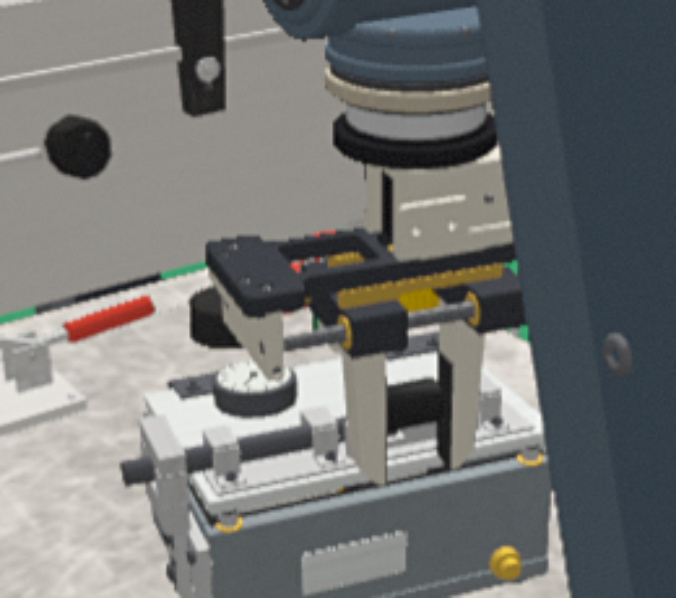

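Call:
drive_tool(steps=[[0,0,0,0,0,0],[0,0,0,0,0,0],[0,0,0,0,0,0],[0,0,0,0,0,0],[0,0,0,0,0,0]], grip=6)

```text
time: 12.75
position: [0.4879, -0.0133, 0.1314]
eef_rot: [0.081, 0.703, -0.081, 0.702]
contact_force: [0.3, 0.0, 0.7]
grip_width: 0.636
```

Call:
drive_tool(steps=[[0,0,0.5,0,0,0],[0,0,1.5,0,0,0],[0,0,3,0,0,0],[0,0,5,0,0,0],[-1,0,8,0,0,0],[-3,0,11,0,0,0],[-5,0,14,0,0,0],[-6,2,16,0,0,0],[-6,4,17,0,0,0],[-6,4,17,0,0,0]])

```text
time: 13.58
position: [0.4283, 0.0284, 0.305]
eef_rot: [0.081, 0.701, -0.08, 0.704]
contact_force: [-0.7, -0.1, 0.4]
grip_width: 0.647
```

```bash
python3 - <<'E'
from h import *
c=cam("wrist");cv2.imwrite("pics/w9.png",c["image"]);c=cam("scene");cv2.imwrite("pics/s9.png",cv2.resize(c["image"][100:330,180:440],None,fx=2.6,fy=2.6))
c=cam("top");cv2.imwrite("pics/t9.png",cv2.resize(c["image"][195:345,240:460],None,fx=3.6,fy=3.6))
s=arm.get_state();print(s["time"],s["position"],s["contact_force"],s["grip_width"])
E
```

```text
13.7333 [0.427928   0.02633206 0.30146407] [0.76185381 0.24059921 0.28539576] 0.6453745649843471
```

View pics/w9.png

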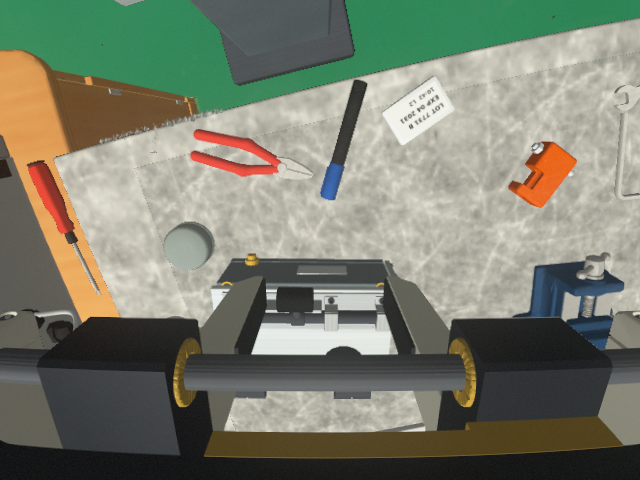

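View pics/s9.png

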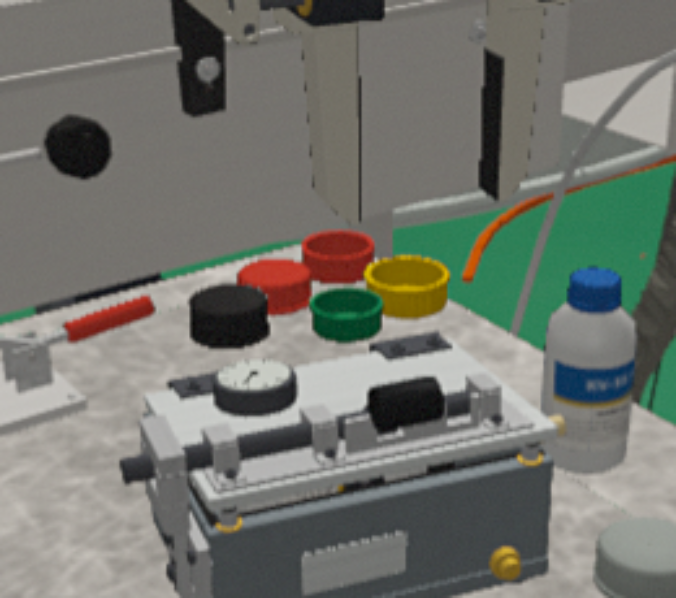

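View pics/t9.png

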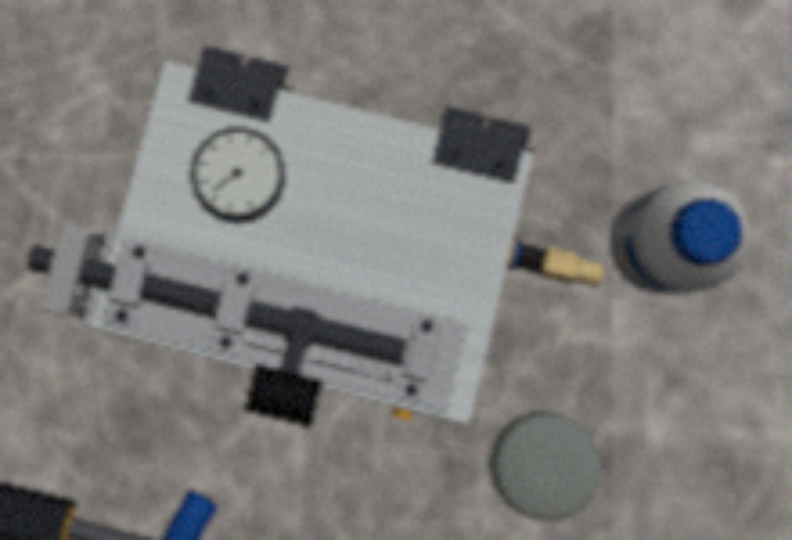

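```bash
python3 - <<'E'
from h import *
S=cam("scene");T=cam("top")
X,e=tri(ray(S,(180+406/2.6,100+402/2.6)),ray(T,(240+283/3.6,195+395/3.6)))
d=X[:2]-[.574,-.029];x=d@[.9739,-.2269];y=d@[.2269,.9739];print(x,y,X[2],e, "phi",np.arctan2(-(x+.0466),X[2]-.1155))
E
```

```text
-0.07903952721607295 -0.005136821124768477 0.14400376727091282 [np.float64(0.0008357561692482177), np.float64(0.0008357561692482453)] phi 0.8498892948731326
```

```bash
python3 - <<'E'
from h import *
S=cam("scene");T=cam("top")
a=S["image"][215:300,290:400];cv2.imwrite("pics/s10.png",cv2.resize(a,None,fx=6.5,fy=6.5,interpolation=2))
a=T["image"][265:325,280:370];cv2.imwrite("pics/t10.png",cv2.resize(a,None,fx=8,fy=8,interpolation=2))
E
```

```text
(no output)
```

View pics/s10.png

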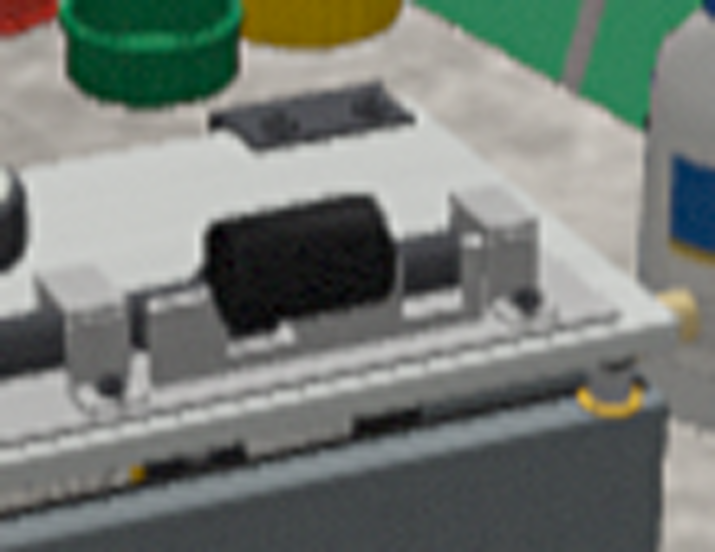

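View pics/t10.png

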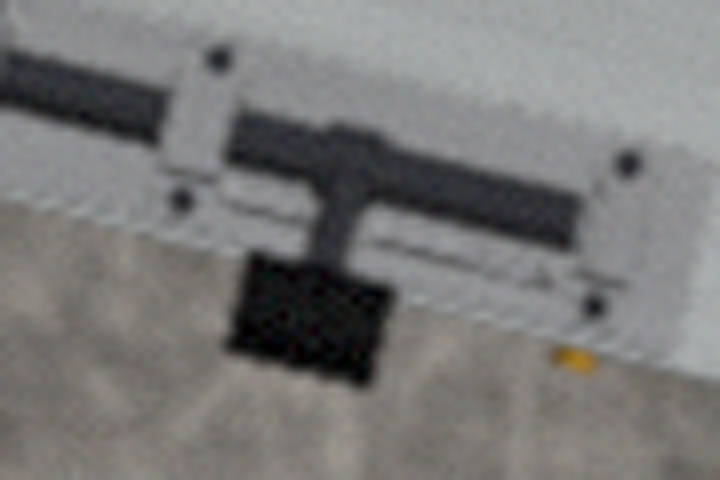

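The triangulated handle gives stem about 0.92 rad, which is short of 1.0. The handle slid in the pads rather than going all the way down. I'll press it down from above with closed fingertips.

Call:
drive_tool(steps=[[1.5,-1,-1,0,0,0],[3,-2,-3,0,0,0],[4.5,-3,-5,0,0,0],[6.2,-4.1,-7,0,0,0],[6.2,-4.1,-9,0,0,0],[6.2,-4.1,-10,0,0,0],[6.2,-4.1,-10,0,0,0],[6.2,-4.1,-10,0,0,0]], grip=0)

```text
time: 14.6
position: [0.4898, -0.0144, 0.2016]
eef_rot: [0.081, 0.703, -0.081, 0.702]
contact_force: [-0.1, 0.5, 1.0]
grip_width: 0.119
```

Call:
drive_tool(steps=[[0,0,-0.5,0,0,0],[0,0,-1,0,0,0],[0,0,-1.5,0,0,0],[0,0,-2,0,0,0],[0,0,-2.3,0,0,0],[0,0,-2.6,0,0,0],[0,0,-2.6,0,0,0]])

```text
time: 15.18
position: [0.4897, -0.0144, 0.175]
eef_rot: [0.081, 0.703, -0.081, 0.702]
contact_force: [-0.3, 0.5, 0.6]
grip_width: 0.003
```

Call:
drive_tool(steps=[[0,0,-0.2,0,0,0],[0,0,-0.4,0,0,0],[0,0,-0.6,0,0,0],[0,0,-0.6,0,0,0]])

```text
time: 15.52
position: [0.49, -0.0144, 0.1692]
eef_rot: [0.081, 0.703, -0.081, 0.702]
contact_force: [-0.1, 0.6, 0.3]
grip_width: 0.006
```

Call:
drive_tool(steps=[[0,0,-0.15,0,0,0],[0,0,-0.3,0,0,0],[0,0,-0.3,0,0,0]])

```text
time: 15.77
position: [0.49, -0.0144, 0.1663]
eef_rot: [0.081, 0.703, -0.081, 0.702]
contact_force: [-0.3, 0.1, 0.4]
grip_width: 0.007
```

```bash
python3 - <<'E'
from h import *
S=cam("scene");T=cam("top")
a=S["image"][195:300,270:410];cv2.imwrite("pics/s11.png",cv2.resize(a,None,fx=5,fy=5,interpolation=2))
E
```

```text
(no output)
```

View pics/s11.png

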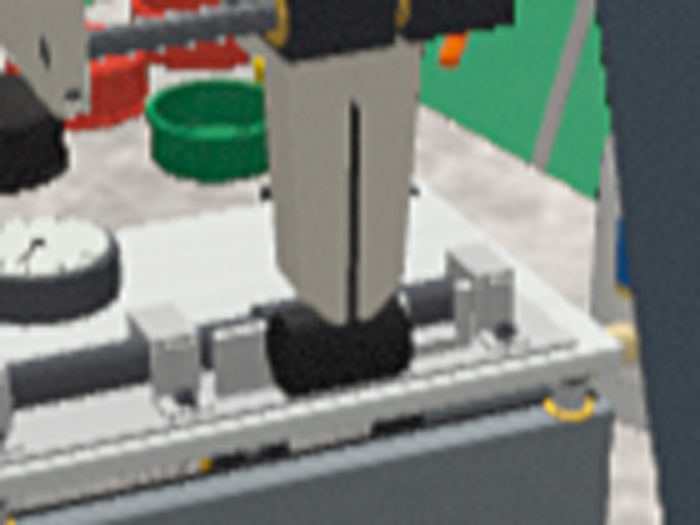

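The handle went from row 255 to 265, so it's moving down with hardly any force. I'll press on to the stop.

Call:
drive_tool(steps=[[0,0,-0.1,0,0,0],[0,0,-0.2,0,0,0],[0,0,-0.3,0,0,0],[0,0,-0.4,0,0,0],[0,0,-0.4,0,0,0]])

```text
time: 16.28
position: [0.4896, -0.0143, 0.1628]
eef_rot: [0.081, 0.703, -0.081, 0.702]
contact_force: [-5.8, 1.8, 9.3]
grip_width: 0.003
```

Call:
drive_tool(steps=[[0,0,1,0,0,0],[0,0,3,0,0,0],[-1,0,6,0,0,0],[-3,1,9,0,0,0],[-5,3,12,0,0,0],[-7,5,14,0,0,0],[-7,5,14,0,0,0]])

```text
time: 16.87
position: [0.419, 0.0375, 0.307]
eef_rot: [0.081, 0.7, -0.08, 0.705]
contact_force: [0.6, -0.4, 0.2]
grip_width: 0.008
```

```bash
python3 - <<'E'
from h import *
S=cam("scene");T=cam("top")
a=S["image"][215:300,290:400];cv2.imwrite("pics/s12.png",cv2.resize(a,None,fx=6.5,fy=6.5,interpolation=2))
a=T["image"][265:325,280:370];cv2.imwrite("pics/t12.png",cv2.resize(a,None,fx=8,fy=8,interpolation=2))
E
```

```text
(no output)
```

View pics/s12.png

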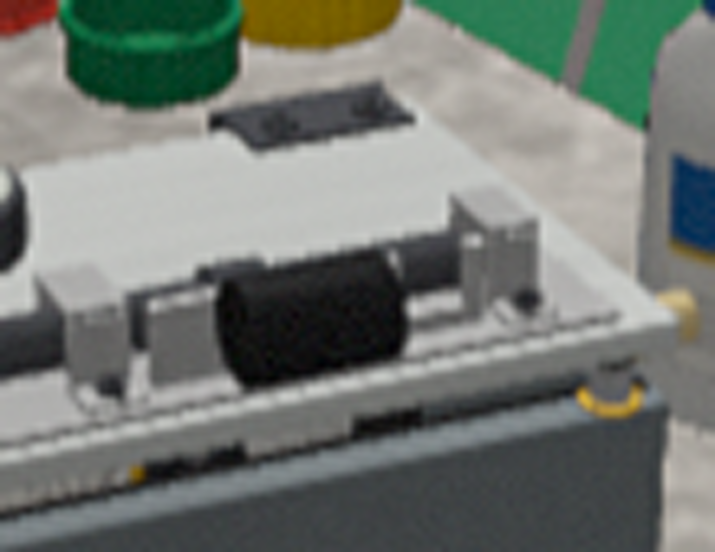

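View pics/t12.png

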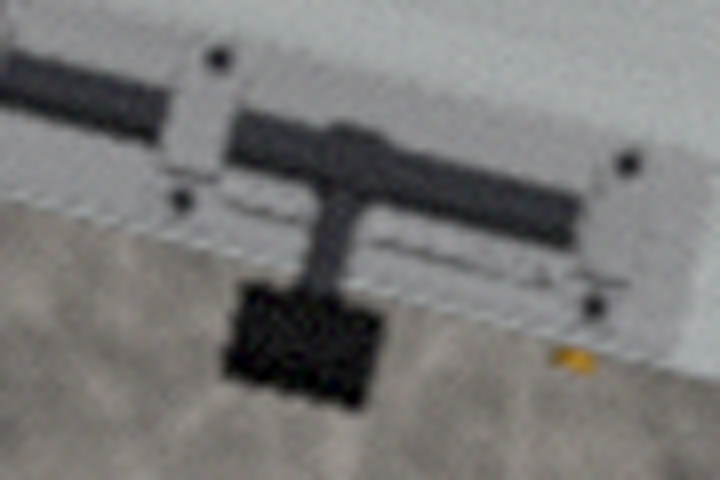

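```bash
python3 - <<'E'
from h import *
S=cam("scene");T=cam("top")
X,e=tri(ray(S,(290+312/6.5,215+319/6.5)),ray(T,(280+304/8,265+346/8)))
d=X[:2]-[.574,-.029];x=d@[.9739,-.2269];y=d@[.2269,.9739];print(x,y,X[2],e, "phi",np.arctan2(-(x+.0466),X[2]-.1155))
# nose
cv2.imwrite("pics/sN.png",cv2.resize(S["image"][240:320,210:310],None,fx=6,fy=6));cv2.imwrite("pics/tN.png",cv2.resize(T["image"][245:305,235:315],None,fx=8,fy=8))
E
```

```text
-0.08572633149839523 -0.00525093865056866 0.1331264871933818 [np.float64(0.0006095116612842154), np.float64(0.0006095116612841455)] phi 1.1475250877007417
```

View pics/tN.png

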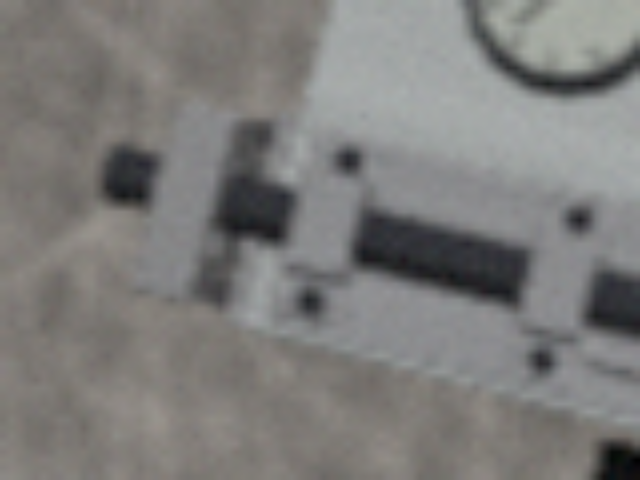

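```bash
python3 -c "
from cell import arm
print(arm.finish_job())"
```

```text
the job is handed in; nothing more can be done
None
```

The lid is closed and bolted, the T-handle is turned down in the locking notch, and the job is handed in. No verdict was reported.

- **Closing and bolting:** The bolt stood about 29 mm out, so I drew it back first, then pressed the lid onto its buffers. I felt for the slot with about 8 N on the keeper face; it sits about 115 mm above the bench. I then slid the bolt home until it met its end stop, at about 9 N.
- **Turning the handle:** The first turn fell short. After I let go, the pictures put the stem at only about 0.92 rad, because the handle had slipped in the pads. I pressed it down with closed fingertips until it stopped at about 9 N.
- **Last checks:**
  - The bolt is about 39.8 mm home, with its nose beyond the keeper.
  - The lid is at about 0.07 rad, estimated from the felt slot height and the handle position.
  - The stem is at about 1.22 rad, triangulated after release.
  - The standing bottle looked unmoved in the pictures, and the arm was clear and touching nothing, at about 17 s of the 58 s.

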